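Key machine: shield half up, carriage held out at the mark

TASK

Get the key-cutting machine ready for a colleague to put a key in: first raise its clear shield halfway, to about 45 degrees, and let go of it so that it stays there by itself. Then take the carriage's U-shaped pull handle, draw the spring-loaded carriage out towards the front until its index finger lines up with the setting mark on the gauge bar, and finish while still holding it there, with the shield still half up. Do not disturb the shoe-polish tin, the brush or the jar on the bench.

Things in the scene. Friction and masses are not known exactly. Their poses are not given: they have to be found in the camera images.
- machine: Grey key-cutting machine fixed to the bench; base plate 310 x 300 x 30 mm, motor housing (75 x 240 mm, top at 110 mm) along its back. Origin: at bench height under the middle (plate from x = -150 to +160 mm, y = -150 to +150 mm). Its +x points from its front (robot's side) to its back, +y to its left as the robot sees it, +z up.
- shield (a joint): Angle of the clear shield in rad: 0 = closed (level), 1.571 = straight up, 0.785 = halfway. Friction hinge (about 0.5 N m, so some 4 to 6 N at the bar) that stays wherever it is left. The hinge axis runs along the machine's y.
- shield_hinge (a point): Middle of the shield's hinge axis, at x = 110, y = 0, z = 130 mm of the machine.
- shield_bar (a point): Middle of the shield's front edge: a round steel bar 10 mm thick, 150 mm long along the machine's y, 140 mm from the hinge axis, between two side arms at y = +-78 mm. A clear gap of 45 mm lies between it and the clear panel (85 x 160 x 4 mm). 130 mm above the bench when closed; rises on an arc. Round, it can turn between the pads. Below it when closed: key vices, tops 80 mm above the bench.
- carriage: Dark steel carriage, 65 x 150 mm, with two key vices; slides straight to the machine's front (its -x) from home to a stop 80 mm out. A spring pulls it home (6 N at home, 12 N at 45 mm); let go, it runs back. Origin: on the index finger's line in the middle plane, 36 mm above the bench, at x = -45 mm of the machine when home. Axes as the machine's.
- handle (a point): Middle of the carriage's U-shaped steel pull handle: a round bar 12 mm thick, 104 mm long along the machine's y, between two legs at y = +-52 mm; 65 mm in front of the carriage origin and 86 mm above the bench, 56 mm above the base plate. Clear gap of 38 mm between bar and carriage block; nothing above it or in front of it.
- pointer (a point): Tip of the carriage's index finger, a thin bright metal bar 4 mm wide, 8 mm high (along x) that sticks out of the carriage's left side (+y) next to the gauge bar; the tip lies at y = 110 mm of the machine, 45 mm above the bench, and moves with the carriage. Its place along the slide equals that of the carriage origin.
- mark: Setting mark: small dark clip (10 x 20 mm) with a thin upright steel fin (3 mm, along y) on the aluminium gauge bar at the machine's left front, 35 to 55 mm in front of the index finger's home. Origin: on the fin's line, inner edge of the clip, 38 mm above the bench; axes as the machine's. At the mark, the index finger's tip has the same place along x as this origin.
- tin: Flat round shoe-polish tin, 80 mm across, 30 mm high, loose on the bench beside the machine. Origin: centre of its underside. Leave alone.
- brush: Wooden shoe brush, 150 x 50 x 47 mm, loose on the bench beside the machine. Origin: centre of its underside. Leave alone.
- jar: Amber glass jar with a black cap, 56 mm across, 75 mm high, loose on the bench beside the machine. Origin: centre of its underside. Leave alone.

How it is judged (in metres and radians):
On the way, in this order (a step that is already met when the one before it is completed fails the run):
1. the shield is half up (35 to 55 degrees) and has been let go (TCP over 50 mm from its bar) (value of joint shield between 0.61 and 0.96 rad and distance between the grasp point and shield_bar above 0.05 m), for 0.3 s.
2. the fingers hold the carriage with its index finger within 6 mm of the mark, the shield still half up (all of step 1 and x of pointer in the frame of mark between -0.006 and 0.006 m and contact force between the fingers and carriage above 3 N), for 0.5 s.
At the end, for the whole second after the job is handed in: The fingers still hold the carriage (over 3 N of contact) with its index finger within 6 mm of the setting mark along the slide, at rest (under 10 mm/s); the shield stands by itself at 35 to 55 degrees, with the TCP over 50 mm from its bar (all of step 2 and linear speed of carriage below 0.01 m/s); the arm keeps its last pose, push and grip.
It fails at once if the tin is moved by more than 25 mm (distance of tin from where it was at the start of the episode above 0.025 m).
It fails at once if the brush is moved by more than 25 mm (distance of brush from where it was at the start of the episode above 0.025 m).
It fails at once if the jar is moved by more than 25 mm (distance of jar from where it was at the start of the episode above 0.025 m).
It also fails if it takes over 51 s, if anything falls off the work surface, if the arm or the gripper's body presses on something with over 40 N, if the wrist force passes 120 N, or if a joint passes its speed limit or range.

ROBOT

A 6-joint arm with a two-finger parallel gripper is mounted at the origin on the work surface. World frame = base frame: x ahead of the robot, y to its left, z up, the work surface at z = 0. Lengths are in m, angles in degrees, forces in N, time in s.
With the tool pointing down it reaches from about 0.3 to 0.75 m from the base axis. Payload 8.5 kg.
Tool frame: the origin (TCP) lies between the finger pads, 19 mm behind the fingertips; this is the grasp point; z points along the fingers, y is the line along which they close (so a half turn about z gives the same grasp; the last joint's range is limited). The gripper opens to 85 mm and grips with 20 to 120 N. Pads are 22 mm wide; open, the fingers measure 114 mm over their backs; the gripper's body (76 mm by 85 mm) begins 54 mm behind the grasp point. The pads swing forward as they close: fully open they stand 13 mm farther back than shut.
Start: joints at [56.878, 21.807, 74.336, -0, 83.858, -12.336], TCP at [0.195, 0.514, 0.25] pointing down, gripper open.
Joint ranges: [-178.18, 178.18], [-50.72, 133.34], [12.68, 142.11], [-81.47, 261.47], [9.98, 163.14], [-165.26, 165.26]. Speed limits (degrees/s): [136.94, 136.94, 180, 180, 180, 180].

INTERFACE

Orientations are given as a 3x3 rotation matrix whose columns are the frame's x, y, z axes.
In Python, from rig import observe, get_image, close_job gives the robot as it stands.
- The arm moves only by the tool run_rows, called after "Request:" by a JSON object that holds its "op" and its "data". Schema: {"type":"object","properties":{"steps":{"type":"array","items":{"type":"object","properties":{"xyz":{"type":"array","items":{"type":"number"},"minItems":3,"maxItems":3},"twist":{"type":"number"},"jaw":{"type":"number"}},"additionalProperties":false,"required":["jaw"]},"minItems":1,"maxItems":10},"force":{"type":"number"},"only":{"type":"string"},"quiet":{"type":"boolean"},"lines":{"type":"string"}},"required":["steps"],"additionalProperties":false}. steps is a list of rows, 1 to 10 of them, each an object with the fields xyz (a list: dx, dy, dz in a scale on which 1.0 is 0.75 m), twist (a turn about the tool's z in normalised numbers (1 is 90 degrees)), jaw (the finger opening in m); a field left out counts as zero (the opening has to be given); each row shifts and turns the commanded pose from where the row before left it, along the tool's axes as they then stand; what a row does not reach is not made up. A row lasts 1/10 s, in which the tool goes at most 0.05 m and 8.59 degrees, less where a joint would pass 70% of its speed; a pose out of reach is approached as far as the arm can. The fingers move at their own pace and stop on an object; force is the grip in N (left out, the last holds). Time passes only in rows, so rows that do not move let the fingers close. The tool returns the time, the measured TCP pose, the force, the opening and the grip force at its end. only (a regular expression) keeps the lines of the reply that match it, lines (a string "A,B") keeps lines A to B, and quiet returns only ok. A shift or turn number past 1, either way, is cut back to 1. Input that does not fit is refused with a message, and nothing moves.
- observe(): the state, without advancing time (a new reading comes with each control period).
- get_image(name): name is "side" or "top"; returns a dict with "pixels" (400x640x3 uint8, red, green, blue), "depth" (400x640 float32, m along the optical axis (not along the pixel's ray), 0 where there is no reading), "K" (3x3 intrinsics, pixels), "distortion" ([k1, k2, p1, p2, k3] as OpenCV has them; the pictures are not rectified), "extrinsics" (4x4, takes a point from world to camera coordinates). Camera axes: x right, y down, z forward; pixel columns grow to the right and rows downward; lengths in m; the calibration is good to about 2 mm. A picture is of the moment at which its call begins.
- close_job(): hands the job in; it is judged then, once.
The state is a dict: "time_s": time; "q": joint angles; "qvel": joint speeds; "joint_efforts": joint torques, N m; "position": TCP position; "tool_rot": TCP orientation; "ft_force": force on the tool from outside, world axes, zero at the start; "wrist_torque": the same for the moment, N m; "grip_width": finger opening in m; "gripper_force": force on a finger pad.
Only numpy, scipy, OpenCV 4.12 (cv2) and the standard library are available. Lean on these libraries where they do the work, as an engineer would, in place of code of your own. Each camera call takes 0.05 s, during which the arm holds its last target. There are 200 camera calls.

## Working session

There is one attempt and no reset: what is moved stays moved. The work goes in short steps, Python scripts to look and compute and a tool call to move; the robot and the scene stay as the last step left them, time stands still between calls to the robot, and variables do not carry over. Pictures are saved under pics/ and viewed, at most 10 in all, crops included, and the job is handed in when it is done.

```bash
ls; mkdir -p pics; python3 - <<'E'
from rig import observe,get_image
import cv2,numpy as np
o=observe();print(o['time_s'],o['position'],o['tool_rot'],o['grip_width'])
for n in('side','top'):
    d=get_image(n);np.savez('%s0.npz'%n,**d);cv2.imwrite('pics/%s0.png'%n,d['pixels'][:,:,::-1])
    print(n,d['K'],d['distortion'],d['extrinsics'],(d['depth']>0).mean())
E
```

```text
pics
0.0 [0.19503815 0.51397026 0.24938858] [[-9.34916657e-01  3.54866408e-01 -8.22455560e-04]
 [ 3.54867221e-01  9.34915834e-01 -1.28037074e-03]
 [ 3.14566162e-04 -1.48890245e-03 -9.99998842e-01]] 0.08530220658202664
side [[382.2927803    0.         323.79744984]
 [  0.         382.2927803  195.9333316 ]
 [  0.           0.           1.        ]] [0.01950766 0.         0.         0.         0.        ] [[ 0.75643233 -0.65406848 -0.00213376 -0.40286058]
 [-0.45165886 -0.51997979 -0.7250002   0.38270684]
 [ 0.47309027  0.54937732 -0.68874535  0.59690948]
 [ 0.          0.          0.          1.        ]] 0.99612109375
top [[492.70343828   0.         313.77477838]
 [  0.         492.70343828 197.64514736]
 [  0.           0.           1.        ]] [0.03737618 0.         0.         0.         0.        ] [[-0.00887714 -0.99981263  0.01720177  0.04923584]
 [-0.99272934  0.00674657 -0.12017882  0.5925085 ]
 [ 0.12004025 -0.01814355 -0.99260322  1.39246423]
 [ 0.          0.          0.          1.        ]] 0.996140625
```

View pics/side0.png

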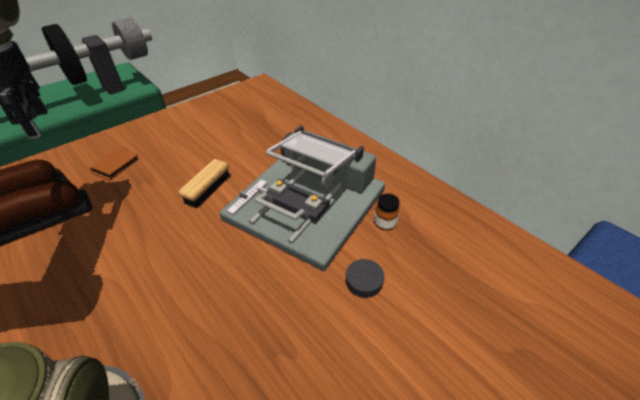

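View pics/top0.png

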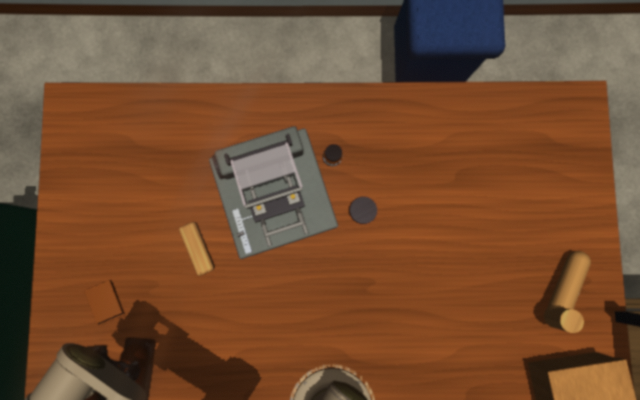

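The side view shows the machine (about 222-385, 128-265) with the shield bar at (270-350, 150-175) and the handle at about (280, 210). The brush is at (205,180), the jar at (387,210) and the tin at (365,277). In the top view the machine spans 210-338 × 128-258, with the handle at about (285,230) and the white gauge bar at (241,230).

```bash
cat > h.py <<'E'
import numpy as np,cv2
def ray(d,uv):
    uv=np.asarray(uv,float).reshape(-1,1,2)
    n=cv2.undistortPoints(uv,d['K'],d['distortion']).reshape(-1,2)
    E=d['extrinsics'];R=E[:3,:3];c=-R.T@E[:3,3]
    return c,np.c_[n,np.ones(len(n))]@R
def onz(d,uv,z):
    c,r=ray(d,uv);return c+r*((z-c[2])/r[:,2])[:,None]
def cloud(d):
    v,u=np.mgrid[0:400,0:640];c,r=ray(d,np.c_[u.ravel(),v.ravel()])
    return (c+r*d['depth'].reshape(-1,1)).reshape(400,640,3)
def tri(da,ua,db,ub):
    c1,r1=ray(da,ua);c2,r2=ray(db,ub);out=[]
    for a,b in zip(r1,r2):
        s=np.linalg.lstsq(np.c_[a,-b],c2-c1,rcond=None)[0]
        p,q=c1+a*s[0],c2+b*s[1];out.append(np.r_[(p+q)/2,np.linalg.norm(p-q)])
    return np.array(out)
def proj(d,p):
    E=d['extrinsics'];return cv2.projectPoints(np.asarray(p,float).reshape(-1,1,3),cv2.Rodrigues(E[:3,:3])[0],E[:3,3],d['K'],d['distortion'])[0].reshape(-1,2)
E
python3 - <<'E'
from h import *
for n,(x0,y0,x1,y1) in dict(side=(215,115,395,275),top=(200,120,345,265)).items():
    d=dict(np.load(n+'0.npz'));P=cloud(d);im=d['pixels'].astype(int)
    sat=im.max(2)-im.min(2)
    m=np.zeros((400,640),np.uint8);m[y0:y1,x0:x1]=1
    z=P[...,2];pl=(m>0)&(abs(z-.03)<.007)&(sat<45)
    q=P[pl];print(n,pl.sum(),q.mean(0),np.median(P[(m==0)&(sat>50)][:,2]))
    for nm,k in (('plate',(m>0)&(z>.02)&(sat<45)),):
        r=cv2.minAreaRect(P[k][:,:2].astype(np.float32)*1000);print(nm,r,cv2.boxPoints(r).round())
    h=(m>0)&(z>.095)&(z<.2);print('high',h.sum(),cv2.minAreaRect(P[h][:,:2].astype(np.float32)*1000),np.percentile(z[h],[5,50,95]))
    s=4 if n=='side' else 4
    cv2.imwrite('pics/%s_c.png'%n,cv2.resize(d['pixels'][y0:y1,x0:x1,::-1],None,fx=3.7,fy=3.7,interpolation=cv2.INTER_CUBIC))
E
```

```text
side 6952 [0.57835173 0.10634326 0.02970898] -0.0008679091689501872
plate ((532.1698608398438, -62.798614501953125), (845.3815307617188, 417.31396484375), 70.64160919189453) [[ 195. -392.]
 [ 589. -531.]
 [ 869.  267.]
 [ 475.  405.]]
high 2563 ((663.8034057617188, 187.4719696044922), (188.30184936523438, 250.46791076660156), 17.29930305480957) [0.10322382 0.1387963  0.15978719]
top 5464 [0.57386683 0.1431386  0.03050822] 0.0009092523882877623
plate ((596.0286865234375, 120.76921081542969), (363.1272277832031, 371.8443298339844), 17.722421646118164) [[ 366.  243.]
 [ 480. -112.]
 [ 826.   -1.]
 [ 712.  353.]]
high 3778 ((624.4912109375, 175.04690551757812), (270.4637145996094, 249.8477325439453), 17.323179244995117) [0.10549087 0.13664573 0.15920303]
```

View pics/side_c.png

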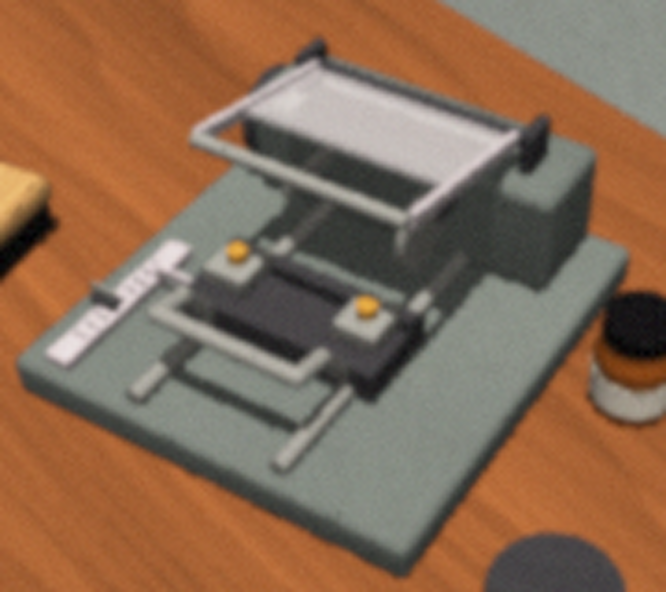

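View pics/top_c.png

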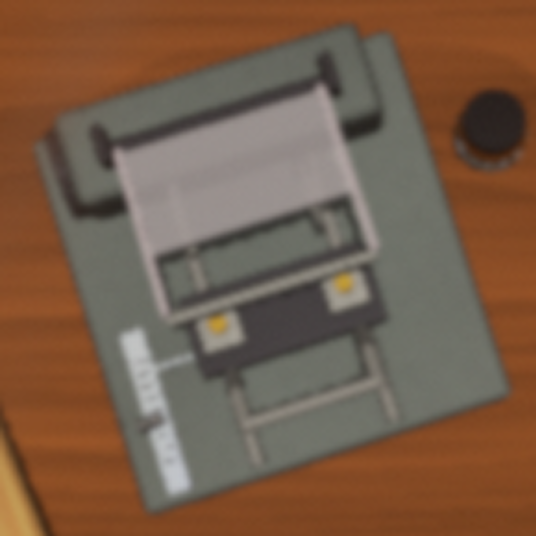

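The crops show the following (crop pixels, scale 3.7):
- **Shield bar:** side (195,137)-(408,215), top (168,318)-(375,250).
- **Handle bar:** side (160,313)-(300,377), top (247,420)-(380,380).
- **Mark clip:** side (105,294), top (150,422).
- **Index finger:** top (155-190,360).
- **Shield:** closed.

```bash
python3 - <<'E'
from h import *
S=dict(np.load('side0.npz'));T=dict(np.load('top0.npz'))
S.update();f=lambda a,o:(np.array(a,float)+.5)/3.7-.5+np.array(o)
names=['barL','barR','hanL','hanR','vorL','vorR','plFL','plFR','clip']
s=f([(197,137),(406,215),(160,313),(300,377),(238,250),(367,306),(22,362),(405,550),(108,294)],(215,115))
t=f([(168,318),(377,250),(247,420),(380,380),(218,325),(345,284),(150,508),(508,390),(150,422)],(200,120))
R=tri(S,s,T,t)
for n,r in zip(names,R):print(n,(r*1000).round(1))
# plate outline in top by low-saturation contour, front & side edge lines at z=.03
P=cloud(T)
im=T['pixels'].astype(int);sat=(im.max(2)-im.min(2)).astype(np.uint8)
m=(sat<40).astype(np.uint8);m[:, :205]=0;m[:,342:]=0;m[:122]=0;m[262:]=0
c=max(cv2.findContours(m,0,1)[0],key=cv2.contourArea)[:,0]
q=onz(T,c,.03)[:,:2]*1000
r=cv2.minAreaRect(q.astype(np.float32));print(r,cv2.boxPoints(r).round(1))
b=R[1,:2]-R[0,:2];hh=R[3,:2]-R[2,:2]
for v in(b,hh,R[7,:2]-R[6,:2]):print('yaw',np.degrees(np.arctan2(v[0],-v[1])),np.linalg.norm(v))
E
```

```text
barL [559.1 227.9 156.3   1.6]
barR [604.7  79.6 162.4   1.9]
hanL [488.8 177.4  85.8   0. ]
hanR [518.6  77.4  87.9   1.8]
vorL [561.7 199.4  80.1   2. ]
vorR [591.7 103.8  80.3   0.8]
plFL [425.  256.8  23.8   1.3]
plFR [513.8 -22.2  27.1   0.8]
clip [491.3 254.2  45.3   3.1]
((617.9464721679688, 165.56341552734375), (323.6828918457031, 298.1739196777344), 17.850162506103516) [[418.2 257.9]
 [509.6 -26. ]
 [817.7  73.3]
 [726.3 357.1]]
yaw 17.098752147009975 0.1551276637224418
yaw 16.57461290861249 0.10431546142840942
yaw 17.659280936424437 0.2927498057527074
```

The shield starts about 12° open, with the bar at z≈0.16. The machine yaw is about 17.3° and its origin is about (0.609, 0.161), which agrees across the plate, handle and bar. I'll turn the tool so its y axis lies along machine x (then tool x is machine y), and move over the bar.

Units first: shifts go in shares of 0.75 m and turns go in shares of 90 degrees. So 7.5 degrees / 90 = 0.0833.

Request:
{"op": "run_rows", "data": {"steps": [{"twist": 0.0822, "jaw": 0.052}, {"twist": 0.0822, "jaw": 0.052}, {"twist": 0.0822, "jaw": 0.052}, {"twist": 0.0822, "jaw": 0.052}, {"twist": 0.0822, "jaw": 0.052}, {"twist": 0.0822, "jaw": 0.052}, {"twist": 0.0833, "jaw": 0.052}], "force": 30}}

```text
time_s: 0.8
position: [0.1951, 0.5141, 0.2497]
tool_rot: [[-0.292, 0.956, -0.0], [0.956, 0.292, -0.001], [-0.001, -0.001, -1.0]]
ft_force: [-0.1, 0.0, -0.1]
grip_width: 0.0521
gripper_force: 0.0
```

Request:
{"op": "run_rows", "data": {"steps": [{"xyz": [-0.0507, 0.0293, 0], "jaw": 0.052}, {"xyz": [-0.0507, 0.0293, 0], "jaw": 0.052}, {"xyz": [-0.0507, 0.0293, 0], "jaw": 0.052}, {"xyz": [-0.0507, 0.0293, 0], "jaw": 0.052}, {"xyz": [-0.0507, 0.0293, 0], "jaw": 0.052}, {"xyz": [-0.0507, 0.0293, 0], "jaw": 0.052}, {"xyz": [-0.0507, 0.0293, 0], "jaw": 0.052}, {"xyz": [-0.0507, 0.0293, 0], "jaw": 0.052}, {"xyz": [-0.0507, 0.0293, 0], "jaw": 0.052}, {"xyz": [-0.0507, 0.0293, 0], "jaw": 0.052}]}}

```text
time_s: 1.8
position: [0.5193, 0.2154, 0.2497]
tool_rot: [[-0.297, 0.955, -0.001], [0.955, 0.297, -0.0], [0.0, -0.001, -1.0]]
ft_force: [-0.2, 0.9, -0.2]
grip_width: 0.0521
gripper_force: 0.0
```

```bash
cat >> h.py <<'E'
YAW=np.radians(17.3);RM=np.array([[np.cos(YAW),-np.sin(YAW)],[np.sin(YAW),np.cos(YAW)]]);O=np.array([.609,.161])
def mach(p):p=np.asarray(p);return np.r_[(p[:2]-O)@RM,p[2]]
E
python3 - <<'E'
from h import *;from rig import observe
o=observe();print(o['time_s'],mach(o['position']).round(4),np.degrees(np.arctan2(o['tool_rot'][1][1],o['tool_rot'][0][1])),o['grip_width'],o['q'])
E
```

```text
1.8 [-0.0695  0.0786  0.2497] 17.30506102264042 0.05214878428388975 [ 1.04620278e+01  2.30683249e+01  7.23580808e+01  5.30654591e-03
  8.46143867e+01 -6.84352968e+00]
```

To row units: -0.04 m / 0.75 = -0.0533, -0.039 m / 0.75 = -0.052.

Request:
{"op": "run_rows", "data": {"steps": [{"xyz": [-0.0533, 0.0287, 0], "jaw": 0.052}, {"xyz": [-0.052, 0.0287, 0], "jaw": 0.052}, {"xyz": [0, 0, 0.04], "jaw": 0.052}, {"xyz": [0, 0, 0.0267], "jaw": 0.052}, {"jaw": 0.052}]}}

```text
time_s: 2.3
position: [0.5818, 0.1538, 0.1969]
tool_rot: [[-0.297, 0.955, -0.007], [0.955, 0.297, -0.0], [0.002, -0.006, -1.0]]
ft_force: [0.7, -0.3, 0.3]
grip_width: 0.0522
gripper_force: 0.0
```

```bash
python3 - <<'E'
from h import *;from rig import observe,get_image
o=observe();print(o['time_s'],mach(o['position']).round(4))
d=get_image('side');np.savez('side1.npz',**d);u,v=proj(d,o['position'])[0];print(u,v)
a,b=int(u)-60,int(v)-50
cv2.imwrite('pics/s1.png',cv2.resize(d['pixels'][b:b+110,a:a+120,::-1],None,fx=5,fy=5,interpolation=2));print(a,b)
E
```

```text
2.3 [-0.0281  0.0012  0.1969]
294.07151546248974 148.05230298052672
234 98
```

View pics/s1.png

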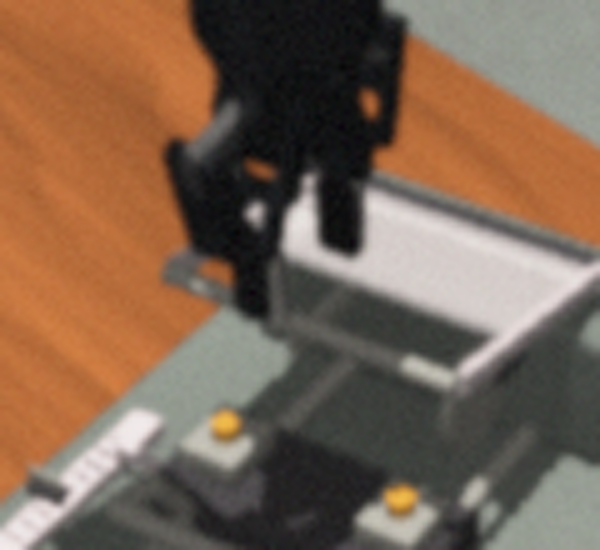

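The fingers straddle the bar: the front tip is at (250,310) in the crop, and the rear tip at (340,245) is over the gap. I'll descend and close.

To row units: 0.018 m / 0.75 = 0.024, 0.001 m / 0.75 = 0.0013.

Request:
{"op": "run_rows", "data": {"steps": [{"xyz": [0, 0.0013, 0.024], "jaw": 0.052}, {"xyz": [0, 0, 0.024], "jaw": 0.052}, {"jaw": 0.052}]}}

```text
time_s: 2.65
position: [0.5833, 0.1548, 0.1634]
tool_rot: [[-0.298, 0.955, -0.002], [0.955, 0.298, -0.0], [0.001, -0.002, -1.0]]
ft_force: [0.0, -0.2, 0.3]
grip_width: 0.0522
gripper_force: 0.0
```

Request:
{"op": "run_rows", "data": {"steps": [{"jaw": 0.03}, {"jaw": 0.015}, {"jaw": 0.005}, {"jaw": 0.005}, {"jaw": 0.005}, {"jaw": 0.005}], "force": 30}}

```text
time_s: 3.25
position: [0.5825, 0.1542, 0.1648]
tool_rot: [[-0.298, 0.955, -0.003], [0.955, 0.298, -0.001], [-0.0, -0.003, -1.0]]
ft_force: [-7.5, -2.8, 3.8]
grip_width: 0.0088
gripper_force: 31.3
```

Gripped at 8.8 mm and 31 N. I'll follow the arc from about 13° to 45°.

To row units: -0.0095 m / 0.75 = -0.0127, -0.0092 m / 0.75 = -0.0123.

Request:
{"op": "run_rows", "data": {"steps": [{"xyz": [0, 0.0033, -0.0127], "jaw": 0.005}, {"xyz": [0, 0.0043, -0.0123], "jaw": 0.005}, {"xyz": [0, 0.0051, -0.012], "jaw": 0.005}, {"xyz": [0, 0.006, -0.0116], "jaw": 0.005}]}}

```text
time_s: 3.65
position: [0.5933, 0.1576, 0.1999]
tool_rot: [[-0.298, 0.955, -0.012], [0.955, 0.298, -0.003], [0.0, -0.013, -1.0]]
ft_force: [-20.0, -8.5, 2.7]
grip_width: 0.0084
gripper_force: 30.8
```

Request:
{"op": "run_rows", "data": {"steps": [{"xyz": [0, 0.0067, -0.0112], "jaw": 0.005}, {"xyz": [0, 0.0075, -0.0107], "jaw": 0.005}, {"xyz": [0, 0.0083, -0.0101], "jaw": 0.005}, {"xyz": [0, 0.0088, -0.0095], "jaw": 0.005}, {"jaw": 0.005}, {"jaw": 0.005}]}}

```text
time_s: 4.25
position: [0.6153, 0.1646, 0.2354]
tool_rot: [[-0.298, 0.955, -0.008], [0.955, 0.298, -0.003], [-0.001, -0.009, -1.0]]
ft_force: [-29.8, -9.5, 25.8]
grip_width: 0.0087
gripper_force: 32.4
```

```bash
python3 - <<'E'
from h import *;from rig import observe
o=observe();p=mach(o['position']);print(p.round(4),np.degrees(np.arctan2(p[2]-.13,.11-p[0])),np.hypot(p[2]-.13,.11-p[0]))
E
```

```text
[0.007  0.0016 0.2354] 45.67790975304241 0.1473628455967837
```

Angle is about 45.7° with some radial load, so I'll relieve that, then open and retreat upwards.

To row units: -0.002 m / 0.75 = -0.0027, -0.001 m / 0.75 = -0.0013.

Request:
{"op": "run_rows", "data": {"steps": [{"xyz": [0, -0.0027, -0.0013], "jaw": 0.005}, {"xyz": [0, -0.0013, -0.0013], "jaw": 0.005}, {"jaw": 0.005}]}}

```text
time_s: 4.55
position: [0.6149, 0.1645, 0.2356]
tool_rot: [[-0.298, 0.955, -0.002], [0.955, 0.298, -0.001], [-0.0, -0.003, -1.0]]
ft_force: [-11.8, -3.3, 9.2]
grip_width: 0.0082
gripper_force: 30.7
```

Request:
{"op": "run_rows", "data": {"steps": [{"jaw": 0.03}, {"jaw": 0.045}, {"jaw": 0.045}, {"jaw": 0.045}]}}

```text
time_s: 4.95
position: [0.6168, 0.1648, 0.2335]
tool_rot: [[-0.298, 0.955, 0.0], [0.955, 0.298, 0.0], [0.0, 0.0, -1.0]]
ft_force: [-0.5, -0.1, -0.4]
grip_width: 0.0447
gripper_force: 0.0
```

Request:
{"op": "run_rows", "data": {"steps": [{"xyz": [0, 0, -0.0267], "jaw": 0.045}, {"xyz": [0, 0, -0.04], "jaw": 0.045}, {"xyz": [0, 0, -0.04], "jaw": 0.045}, {"jaw": 0.045}, {"jaw": 0.045}, {"jaw": 0.045}, {"jaw": 0.045}]}}

```text
time_s: 5.65
position: [0.6165, 0.1648, 0.3123]
tool_rot: [[-0.298, 0.955, -0.002], [0.955, 0.298, -0.0], [0.001, -0.002, -1.0]]
ft_force: [-0.5, -0.9, -0.7]
grip_width: 0.0451
gripper_force: 0.0
```

To row units: -0.04 m / 0.75 = -0.0533, -0.038 m / 0.75 = -0.0507.

Request:
{"op": "run_rows", "data": {"steps": [{"xyz": [0, -0.0533, 0], "jaw": 0.036}, {"xyz": [0, -0.0533, 0], "jaw": 0.036}, {"xyz": [0, -0.0507, 0], "jaw": 0.036}, {"xyz": [0, 0, 0.0533], "jaw": 0.036}, {"xyz": [0, 0, 0.0533], "jaw": 0.036}, {"xyz": [0, 0, 0.0533], "jaw": 0.036}, {"xyz": [0, 0, 0.0533], "jaw": 0.036}, {"jaw": 0.036}]}}

```text
time_s: 6.45
position: [0.5014, 0.1295, 0.1491]
tool_rot: [[-0.297, 0.955, -0.01], [0.955, 0.297, -0.0], [0.003, -0.01, -1.0]]
ft_force: [-1.3, -0.6, 0.4]
grip_width: 0.0358
gripper_force: 0.0
```

```bash
python3 - <<'E'
from h import *;from rig import observe,get_image
o=observe();print(o['time_s'],mach(o['position']).round(4))
d=get_image('side');np.savez('side2.npz',**d);T=get_image('top');np.savez('top2.npz',**T)
cv2.imwrite('pics/s2.png',np.vstack([cv2.resize(x['pixels'][b:b+h,a:a+180,::-1],None,fx=s,fy=s,interpolation=2) for x,a,b,h,s in((d,210,105,160,3.6),)]))
E
```

```text
6.45 [-0.1121  0.0019  0.1491]
```

View pics/s2.png

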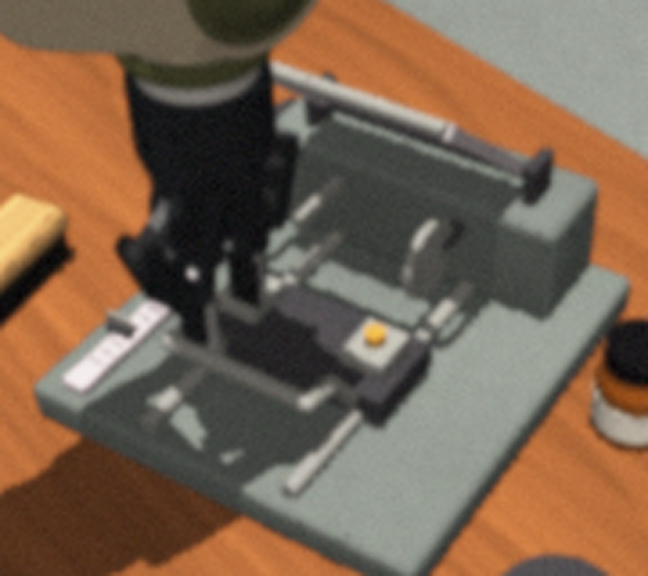

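The shield is half up, seen edge-on in this view. The fingers straddle the handle bar (tips at about (197,330) and (247,300) in the crop). I'll descend and grip.

Request:
{"op": "run_rows", "data": {"steps": [{"xyz": [0, 0, 0.0267], "jaw": 0.036}, {"xyz": [0, 0.0013, 0.0267], "jaw": 0.036}, {"xyz": [0, 0, 0.028], "jaw": 0.036}, {"jaw": 0.036}]}}

```text
time_s: 6.95
position: [0.5051, 0.13, 0.0927]
tool_rot: [[-0.298, 0.955, -0.001], [0.955, 0.298, -0.0], [0.0, -0.001, -1.0]]
ft_force: [0.3, -0.5, 1.1]
grip_width: 0.0359
gripper_force: 0.0
```

Request:
{"op": "run_rows", "data": {"steps": [{"jaw": 0.02}, {"jaw": 0.005}, {"jaw": 0.005}, {"jaw": 0.005}, {"jaw": 0.005}], "force": 60}}

```text
time_s: 7.45
position: [0.504, 0.1294, 0.0946]
tool_rot: [[-0.298, 0.954, -0.001], [0.954, 0.298, -0.002], [-0.001, -0.002, -1.0]]
ft_force: [-9.0, -5.0, 9.8]
grip_width: 0.0095
gripper_force: 58.8
```

```bash
python3 - <<'E'
from h import *;from rig import observe
print(mach(observe()['position']).round(4))
# mark and pointer from the first pictures: bright gauge strip rectified along machine x at z=.045
T=dict(np.load('top0.npz'))
for z in(.038,.045,.055):
    f=lambda a:(np.array(a,float)+.5)/3.7-.5+np.array((200,120))
    print(z,[(mach(p)*1000).round(1) for p in onz(T,f([(150,422),(155,418),(172,360),(190,356)]),z)])
E
```

```text
[-0.1097  0.0011  0.0946]
0.038 [array([-85.2, 125.9,  38. ]), array([-83.4, 121.3,  38. ]), array([-44.4,  95.8,  38. ]), array([-45.7,  81.7,  38. ])]
0.045 [array([-85.8, 125.1,  45. ]), array([-84. , 120.6,  45. ]), array([-45.2,  95.2,  45. ]), array([-46.4,  81.1,  45. ])]
0.055 [array([-86.6, 124. ,  55. ]), array([-84.9, 119.5,  55. ]), array([-46.3,  94.3,  55. ]), array([-47.6,  80.3,  55. ])]
```

Handle gripped. The mark is about 40 mm in front of the index finger's home, so I'll draw out most of that and measure.

Request:
{"op": "run_rows", "data": {"steps": [{"xyz": [0, -0.0107, 0], "jaw": 0.005}, {"xyz": [0, -0.0107, 0], "jaw": 0.005}, {"xyz": [0, -0.0107, 0], "jaw": 0.005}, {"xyz": [0, -0.0107, 0], "jaw": 0.005}, {"xyz": [0, -0.0093, 0], "jaw": 0.005}, {"jaw": 0.005}, {"jaw": 0.005}]}}

```text
time_s: 8.15
position: [0.4707, 0.1188, 0.0947]
tool_rot: [[-0.297, 0.955, 0.009], [0.955, 0.297, 0.001], [-0.002, 0.009, -1.0]]
ft_force: [8.5, 3.5, -1.2]
grip_width: 0.0093
gripper_force: 59.0
```

```bash
python3 - <<'E'
from h import *;from rig import observe,get_image
print((mach(observe()['position'])*1000).round(1))
S=get_image('side');T=get_image('top');np.savez('side3.npz',**S);np.savez('top3.npz',**T)
a=cv2.resize(S['pixels'][170:250,215:305,::-1],None,fx=5,fy=5,interpolation=2)
b=cv2.resize(T['pixels'][200:262,225:295,::-1],None,fx=5,fy=5,interpolation=2)
c=np.zeros((400,800,3),np.uint8);c[:400,:450]=a;c[:310,450:800]=b
cv2.imwrite('pics/c3.png',c)
E
```

```text
[-144.6    0.8   94.7]
```

View pics/c3.png

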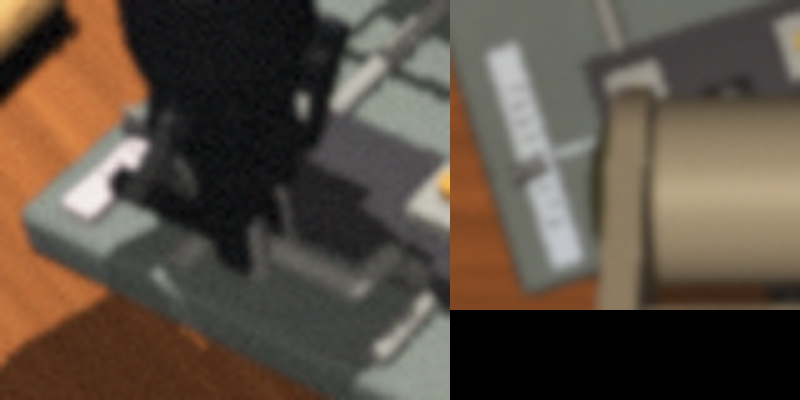

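In the top part the index finger shows at (553,158)-(598,142) and the clip at (530,170), still slightly in front of it. I'll measure both as intensity profiles along machine x.

```bash
cat > meas.py <<'E'
from h import *
def prof(T,ys,z,xs):
    g=cv2.cvtColor(T['pixels'],cv2.COLOR_RGB2GRAY).astype(np.float32)
    X,Y=np.meshgrid(xs,ys,indexing='ij');w=np.c_[np.c_[X.ravel(),Y.ravel()]@RM.T+O,np.full(X.size,z)]
    p=proj(T,w).astype(np.float32);return cv2.remap(g,p[:,0].reshape(X.shape),p[:,1].reshape(X.shape),1).mean(1)
def meas(T,x0,x1):
    xs=np.arange(-.11,-.02,.001)
    a=prof(T,np.arange(.088,.102,.002),.045,xs);b=prof(T,np.arange(.112,.128,.002),.045,xs)
    def peak(s,lo,hi):
        k=(xs>lo)&(xs<hi);t=s[k];t=np.clip(t-(t.min()+.4*(t.max()-t.min())),0,None);return (t@xs[k]/t.sum()*1000).round(1)
    return peak(a,x0,x1),peak(-b,-.1,-.07),a,b
E
python3 - <<'E'
from meas import *
for f,lo,hi in(('top0',-.06,-.03),('top2',-.06,-.03),('top3',-.095,-.065)):
    p,m,a,b=meas(dict(np.load(f+'.npz')),lo,hi);print(f,p,m);print(a[::3].round().astype(int));print(b[::3].round().astype(int))
E
```

```text
top0 -46.5 -85.7
[109 109 109 109 108 108 109 108 108 108 107 106 106 106 106 105 105 105
 104 107 124 141 131 112 106 105 105 105 105 104]
[179 178 181 179 176 171 152 124 117 126 142 165 178 177 173 177 177 171
 174 177 174 175 180 177 175 181 185 186 186 186]
top2 -55.4 -85.7
[128 131 133 135 136 137 137 136 135 133 132 129 126 123 119 114 109 104
 100  97  95  93  88  82  82  82  83  86  91  96]
[174 176 181 180 176 172 152 124 118 126 143 164 178 178 173 177 177 171
 174 177 174 175 180 177 175 181 186 186 186 186]
top3 -81.3 -85.7
[ 79  80  81  83  87  92  98 104 121 143 144 123 110 107 107 107 106 106
 106 105 106 106 105 105 106 106 106 106 106 106]
[180 180 183 181 177 173 153 125 118 127 144 166 180 179 174 178 178 173
 175 178 173 174 179 178 176 182 187 187 187 187]
```

Index finger is at -81.3 and the mark at -85.7, so 4.4 mm remain (the 34.8 mm moved matches the arm).

To row units: -0.0022 m / 0.75 = -0.0029.

Request:
{"op": "run_rows", "data": {"steps": [{"xyz": [0, -0.0029, 0], "jaw": 0.005}, {"xyz": [0, -0.0029, 0], "jaw": 0.005}, {"jaw": 0.005}, {"jaw": 0.005}, {"jaw": 0.005}, {"jaw": 0.005}, {"jaw": 0.005}, {"jaw": 0.005}, {"jaw": 0.005}, {"jaw": 0.005}]}}

```text
time_s: 9.25
position: [0.4668, 0.1175, 0.0947]
tool_rot: [[-0.297, 0.955, 0.01], [0.955, 0.297, 0.001], [-0.002, 0.01, -1.0]]
ft_force: [8.6, 5.0, -1.4]
grip_width: 0.0094
gripper_force: 59.0
```

```bash
python3 - <<'E'
from meas import *;from rig import observe,get_image
T=get_image('top');S=get_image('side');np.savez('top4.npz',**T)
o=observe();print((mach(o['position'])*1000).round(1),o['gripper_force'],meas(T,-.098,-.07)[:2])
cv2.imwrite('pics/c4.png',np.hstack([cv2.resize(T['pixels'][120:262,200:340,::-1],(390,396),interpolation=2),cv2.resize(S['pixels'][115:275,215:375,::-1],(396,396),interpolation=2)]))
# shield bar angle from side+top depth: points well above housing, in machine frame
for d in(T,S):
    P=cloud(d).reshape(-1,3);q=np.c_[(P[:,:2]-O)@RM,P[:,2]]
    k=(abs(q[:,1])<.085)&(q[:,0]>-.03)&(q[:,0]<.13)&(q[:,2]>.125)&(q[:,2]<.26);r=q[k]
    if k.sum()>50:print(k.sum(),np.degrees(np.median(np.arctan2(r[:,2]-.13,.11-r[:,0])[r[:,2]>.15])))
E
```

```text
[-148.7    0.8   94.7] 58.956093192100525 (np.float64(-85.4), np.float64(-85.7))
1715 43.53189307538906
512 41.89174376749112
```

View pics/c4.png

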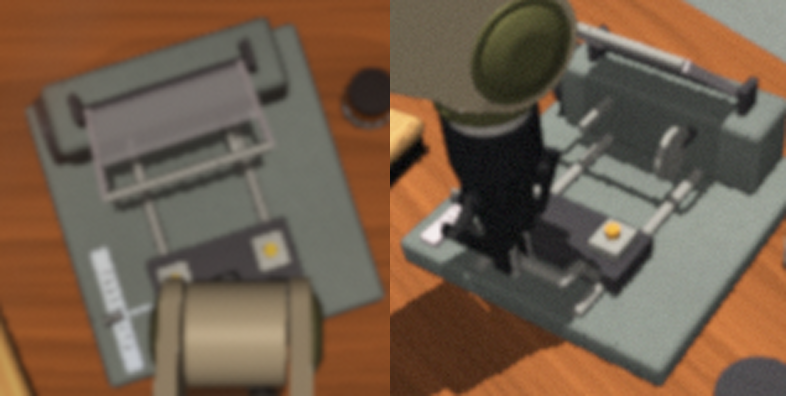

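The picture shows the index finger meeting the clip (at about (115,315)). The shield stands at about 43° and the handle is held at 59 N. Index finger and mark agree to 0.3 mm, so I'll hand in.

```bash
python3 -c "
from rig import close_job
print(close_job())"
```

```text
the job is handed in; nothing more can be done
None
```

Handed in at about 9.4 s: the shield stands by itself at about 43°, and the gripper holds the carriage at 59 N with the index finger measured 0.3 mm from the setting mark. The tin, brush and jar were not touched. `close_job` gave no verdict.

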